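# Lay out the bench for a paint touch-up

## Robot

A 6-joint arm with a two-finger parallel gripper is mounted at the origin on a cart in front of the work surface, level with it; the furniture and walls round the work are solid. World frame = base frame: x ahead of the robot, y to its left, z up, the work surface at z = 0. Lengths are in m, angles in degrees, forces in N, time in s.
With the tool pointing down it reaches from about 0.225 to 0.725 m from the base axis. Payload 3.1 kg.
Tool frame: the origin (TCP) lies at the very end of the fingers, on their centre line; the grasp point (between the pads) lies 19 mm behind it; z points along the fingers, y is the direction in which the jaws open and shut (so a half turn about z gives the same grasp; the last joint's range is limited). The gripper opens to 85 mm and grips with 20 to 120 N. Pads are 22 mm wide; open, the fingers measure 114 mm over their backs; the gripper's body (76 mm by 85 mm) begins 54 mm behind the grasp point. The pads swing forward as they close: fully open they stand 13 mm farther back than shut.
Start: joints at [-71.666, 2.75, 5.684, 92.934, 0, 82.678], TCP at [0.227, -0.473, 0.231] pointing down, gripper open.
Joint ranges: [-166.93, 166.93], [-56.73, 111.36], [-69.38, 81.34], [-121.58, 131.49], [-85.45, 84.26], [-180, 180]. Speed limits (degrees/s): [159.86, 159.86, 180, 180, 180, 180].

## Interface

Orientations are given as a 3x3 rotation matrix whose columns are the frame's x, y, z axes.
In Python, from cell import bot gives the robot as it stands. The module is installed in compiled form; this text tells all that it offers.
- The arm moves only by the tool servo_tool, never from a script. Its argument "commands" is a list of rows, each a list of 7 numbers: the opening in per cent of the stroke, from 0 (shut) to 100 (fully open), then the shift along the world's x, y, z in mm, then the turn, a rotation vector about the world's x, y, z in degrees. In form: [[grip, dx, dy, dz, wx, wy, wz], ...]. A call has 1 to 12 rows; each row shifts and turns the pose as measured when the row begins; what a row does not reach is not made up. A row lasts 1/8 s, in which the tool goes at most 62.5 mm and 10.7 degrees, less where a joint would pass 70% of its speed; a pose out of reach is approached as far as the arm can. A call is refused whole if a number of a shift passes 62.5 or a number of a turn 10.7, either way. A call with a gripper value outside its range is refused whole. The fingers move at their own pace and stop on an object; "grip_force" is the grip in N (left out, the last holds). Time passes only in rows, so rows that do not move let the fingers close. It gives the time, the measured TCP pose, the force and the opening at its end, in the units of the state.
- bot.observe(): the state, without advancing time (a new reading comes with each control period).
- bot.read_camera(name): name is "scene" or "top" or "wrist"; returns (picture, depth): 384x512x3 uint8, red, green, blue; 384x512 float32, m along the optical axis (not along the pixel's ray), 0 where there is no reading.
- bot.calibration(name): a dict with "intrinsics" (3x3 intrinsics, pixels), "extrinsics" (4x4, takes a point from camera to world coordinates); the wrist camera has in their place "tool_from_camera" (4x4, takes a point from camera to tool coordinates, whose origin is the TCP and whose axes are the flange's). Camera axes: x right, y up, looking along -z (the intrinsics and any distortion apply to the point x, -y, -z); pixel columns grow to the right and rows downward; lengths in m; the calibration is good to about 2 mm. A picture is of the moment at which its call begins: read the wrist's pose just before it. calibration takes no time and is no camera call.
- bot.close_job(): hands the job in, once; it reports no verdict.
Trained networks look in the newest picture that a camera, given by its name, has taken for a name from the list of things; names that differ only in an ending like _2 or _b are one class to them, and where a whole thing is asked for, a point or a joint stands for the part that bears it (a point fixed in the world has none). Each returns a list of dicts, best first, with "p" (0 to 1); they miss things now and then, are a little off and sometimes report something else, mostly with a low value. They report only what shows in the picture. A call takes as long as a camera call. They do not tell look-alikes from the thing itself.
- bot.recognise(camera, target): "point" ([x, y, z] in m, in world coordinates, good to about 4 mm: the middle of the surface that is visible of it).
- bot.trace(camera, target): "pixels" (384x512 bool, what is visible of it).
The state is a dict: "time": time; "joints": joint angles; "qvel": joint speeds; "joint_efforts": joint torques, N m; "tool_pos": TCP position; "orientation": TCP orientation; "force": force on the tool from outside, world axes, zero at the start; "torque": the same for the moment, N m; "width": finger opening in m.
Only numpy, scipy, OpenCV 4.12 (cv2) and the standard library are available. Lean on these libraries where they do the work, as an engineer would, in place of code of your own. Each camera call takes 0.05 s, during which the arm holds its last target. There are 200 camera calls.

## Task

Lay out the bench for a paint touch-up: stand the tall siphon jar inside the flat tape roll, stand the nozzle bottle midway between the mixing cup and that tape roll, stand the short lidded jar directly in front of the mixing cup (on the robot's side) with a gap of about 25 mm, and lay the eraser flat, centred on top of the sanding block. Leave the cup and the sanding block where they are; the jars and the bottle end upright on the table.

Things in the scene. Friction and masses are not known exactly. Their poses are not given: they have to be found in the camera images.
- tall_jar_mid (a point): Tall siphon jar, loose: clear glass jar 34 mm across with a grey lid and a thin tan siphon stub on the lid, 72 mm high in all (glass to 42 mm, lid 32 mm across to 52 mm, stub 14 mm across above). The point is on its axis, 36 mm above its underside; z up. 75 g.
- bottle_mid (a point): Nozzle bottle, loose: squeeze bottle for paint with a pointed nozzle, body 34 mm across up to 73 mm high (widest at the bottom 60 mm), nozzle part 21 mm across above it, 102 mm high in all. The point is on its axis, 51 mm above its underside; z up. 70 g.
- short_jar_mid (a point): Short lidded jar, loose: clear glass jar 34 mm across, 52 mm high, with a plain flat grey screw lid 32 mm across (top 10 mm) and no stub. The point is on its axis, 26 mm above its underside; z up. 75 g.
- rubber_mid (a point): Eraser, loose: small block in a paper sleeve, 21 mm wide (its x), 48 mm long (its y), 13 mm thick. The point is at its centre, 6.5 mm above its underside. 20 g.
- mix_cup: Mixing cup, loose, stays where it is: small open round plastic cup, 60 mm across at its widest, 42 mm high, stands on the near side of the air hose. Origin at the centre of its underside; its x points away from the robot, y to the robot's left, z up.
- tape_ring: The flat tape roll, stuck to the table: ring lying flat, 93 mm outside, hole about 60 mm wide, 18 mm high, in a left-right line with the mixing cup about 185 mm from it (on either side of it), on the near side of the air hose. Not the smaller, thinner roll (73 mm) nor any thick roll farther back. Origin at the centre of its hole, on the table; its x points away from the robot, y to the left, z up.
- block: Sanding block, loose, stays where it is: flat rectangular block 46 mm wide (its x), 86 mm long (its y), 25 mm high, flat top, beyond the air hose, long side pointing away from the robot, beside the open end of an upright folding screen (260 mm high) that stands to its left. Origin at the centre of its underside; z up.
Things that resemble listed ones, but are neither listed nor needed, are in the scene too. Leave any purple or red look-alike of the mix_cup alone. What is shaped like the part that bears bottle_mid but pink is not meant.

How it is judged:
By the outcome, as a careful person would: the job done as asked, in the order asked, and still so for the second after the job is handed in, with the robot touching nothing.
It also fails if it takes over 120 s, if anything falls off the work surface, if the arm or the gripper's body presses on something with over 40 N, if the wrist force passes 120 N, or if a joint passes its speed limit or range.

## Working session

There is one attempt and no reset: what is moved stays moved. The work goes in short steps, Python scripts to look and compute and a tool call to move; the robot and the scene stay as the last step left them, time stands still between calls to the robot, and variables do not carry over. Pictures are saved under pics/ and viewed, about 12 in all and at most 16, crops included, and the job is handed in when it is done.

Besides the shell and the picture viewer there is one more tool, called by a JSON object that holds its "method" and its "body". servo_tool: Moves the arm, as the interface text tells. Its arguments: {"type":"object","properties":{"commands":{"type":"array"},"grip_force":{"type":"number"}},"required":["commands"]}

```bash
mkdir -p pics
cat > h.py <<'E'
import numpy as np, cv2
from cell import bot
def cloud(name):
    st=bot.observe(); im,d=bot.read_camera(name); c=bot.calibration(name)
    K=c["intrinsics"]
    if "extrinsics" in c: T=np.array(c["extrinsics"])
    else:
        W=np.eye(4); W[:3,:3]=st["orientation"]; W[:3,3]=st["tool_pos"]; T=W@np.array(c["tool_from_camera"])
    K=np.array(K); v,u=np.mgrid[:d.shape[0],:d.shape[1]]
    X=(u-K[0,2])/K[0,0]*d; Y=-(v-K[1,2])/K[1,1]*d
    P=np.stack([X,Y,-d],-1)@T[:3,:3].T+T[:3,3]; P[d==0]=np.nan
    return im,d,P
def save(n,im,s=1): cv2.imwrite(n,cv2.resize(im[:,:,::-1],None,fx=s,fy=s,interpolation=cv2.INTER_CUBIC))
E
python3 - <<'E'
from h import *
for n in ("scene","top"):
    im,d,P=cloud(n); save(f"pics/{n}0.png",im,1.5); c=bot.calibration(n); print(n,{k:np.round(v,3).tolist() if not isinstance(v,str) else v for k,v in c.items()})
    for t in ["tall_jar_mid","bottle_mid","short_jar_mid","rubber_mid","mix_cup","tape_ring","block"]:
        print(t,[(round(r["p"],2),np.round(r["point"],3).tolist()) for r in bot.recognise(n,t)])
print(bot.calibration("wrist")); print(bot.observe())
E
```

```text
scene {'intrinsics': [[456.796, 0.0, 253.155], [0.0, 456.796, 188.729], [0.0, 0.0, 1.0]], 'extrinsics': [[0.559, -0.333, 0.759, 1.465], [0.829, 0.211, -0.518, -0.748], [0.013, 0.919, 0.394, 0.554], [0.0, 0.0, 0.0, 1.0]]}
tall_jar_mid [(0.66, [0.663, -0.188, 0.039]), (0.31, [0.511, -0.347, 0.022])]
bottle_mid [(0.62, [0.716, -0.391, 0.048])]
short_jar_mid [(0.87, [0.666, -0.245, 0.03])]
rubber_mid []
mix_cup [(0.73, [0.763, 0.008, 0.028]), (0.71, [0.506, -0.168, 0.03]), (0.54, [0.646, 0.097, 0.033])]
tape_ring [(0.6, [0.51, -0.345, 0.018]), (0.6, [0.665, -0.245, 0.029])]
block [(0.8, [0.715, -0.133, 0.022])]
top {'intrinsics': [[368.678, 0.0, 253.215], [0.0, 368.678, 190.772], [0.0, 0.0, 1.0]], 'extrinsics': [[-0.01, 0.981, -0.192, 0.394], [-1.0, -0.015, -0.026, -0.156], [-0.028, 0.192, 0.981, 0.911], [0.0, 0.0, 0.0, 1.0]]}
tall_jar_mid [(0.66, [0.644, -0.18, 0.05])]
bottle_mid [(0.67, [0.693, -0.377, 0.06]), (0.59, [0.643, -0.302, 0.062]), (0.3, [0.5, -0.34, 0.02])]
short_jar_mid [(0.71, [0.645, -0.24, 0.05])]
rubber_mid [(0.48, [0.354, -0.287, 0.01])]
mix_cup [(0.67, [0.757, 0.022, 
[... 794 characters left out ...]
0,  9.29363822e+01,
       -1.17044018e-03,  8.26792165e+01]), 'qvel': array([ 0.05080253, -0.00654343, -0.0303131 , -0.00393615,  0.13346274,
       -0.00569499]), 'joint_efforts': array([ 5.27881730e-04, -3.38586938e+01,  3.20125222e+01,  5.92589968e-04,
       -1.45232246e-05,  1.79337739e-06]), 'tool_pos': array([ 0.22729496, -0.47323385,  0.23135317]), 'orientation': array([[ 9.01414634e-01,  4.32956877e-01, -9.33891917e-06],
       [ 4.32956876e-01, -9.01414634e-01, -3.67592912e-05],
       [-2.43334263e-05,  2.90920138e-05, -9.99999999e-01]]), 'force': array([-0.35278776,  0.45981552, -1.35840885]), 'torque': array([ 0.00877511, -0.02919294, -0.00927416]), 'width': 0.0853305860289757}
```

View pics/scene0.png

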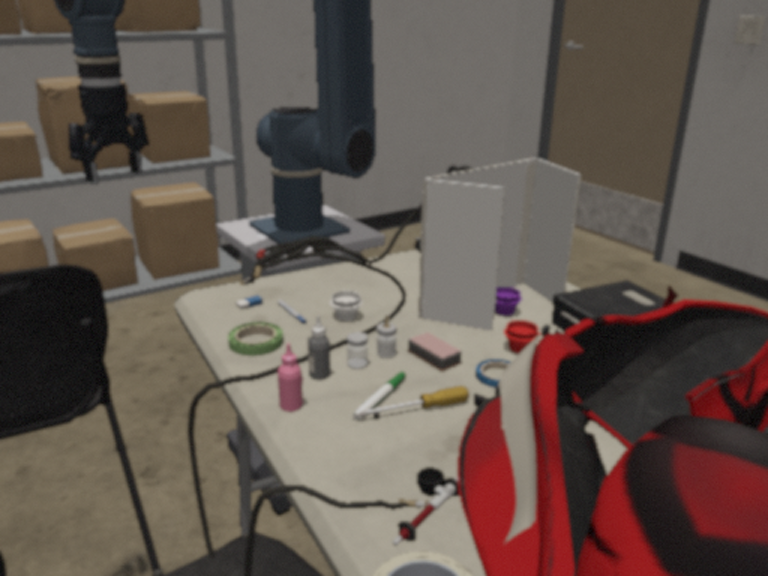

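View pics/top0.png

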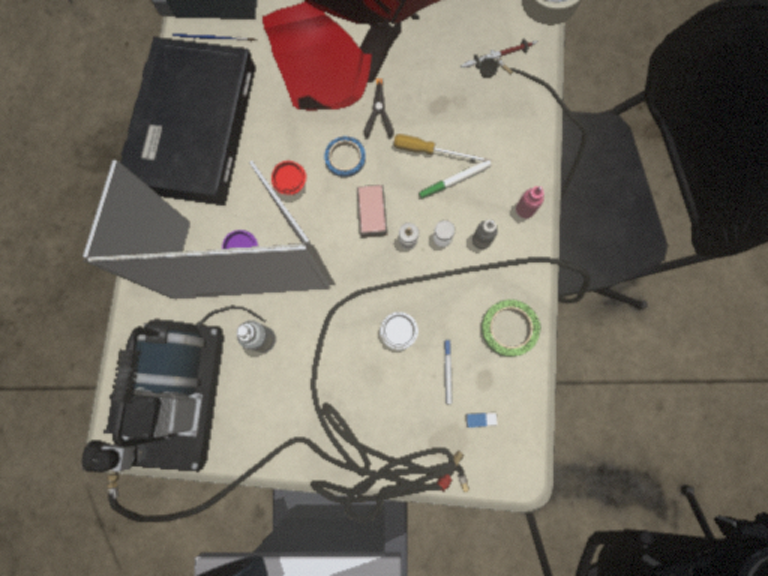

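The top view (1.5x pixels) shows these:
- **Tall siphon jar:** (408,236), with the tan stub.
- **Short jar:** (443,233).
- **Grey nozzle bottle:** (485,235). The pink one at (530,202) is the look-alike.
- **White cup:** (398,331). The red (289,177) and purple (240,240) cups are look-alikes.
- **Green tape roll:** (511,328), in a left-right line with the cup. The blue roll at (345,156) is the smaller decoy.
- **Eraser:** (481,420).
- **Sanding block:** (372,210), to the right of the screen's open end.

Next I'll measure them more precisely.

```bash
cat > m.py <<'E'
from h import *
im,d,P=cloud("top")
def near(x,y,r,z0,z1):
    q=P.reshape(-1,3); m=(np.hypot(q[:,0]-x,q[:,1]-y)<r)&(q[:,2]>z0)&(q[:,2]<z1); return q[m]
def rect(q):
    r=cv2.minAreaRect((q[:,:2]*1000).astype(np.float32)); return np.round(r[0],1),np.round(r[1],1),round(r[2],1)
def circ(q):
    c,r=cv2.minEnclosingCircle((q[:,:2]*1000).astype(np.float32)); return np.round(c,1),round(r,1),np.round(q.mean(0)*1000,1),len(q)
print("table",np.nanmedian(near(.45,-.25,.03,-.02,.01)[:,2]))
print("tall lid",circ(near(.644,-.18,.035,.045,.06)),"stub",circ(near(.644,-.18,.035,.062,.08)))
print("short lid",circ(near(.645,-.24,.03,.044,.06)))
print("bottle",circ(near(.643,-.302,.035,.08,.12)),circ(near(.643,-.302,.035,.055,.08)))
print("cup rim",circ(near(.493,-.16,.045,.034,.05)))
print("tape",circ(near(.497,-.344,.06,.012,.025)))
q=near(.694,-.121,.07,.018,.035);print("block",rect(q),len(q))
q=near(.354,-.287,.05,.008,.02);print("eraser",rect(q),len(q),q.mean(0))
# hose near cup
q=near(.62,0,.3,.1,.3); print("screen pts",len(q)); 
h=q[q[:,2]>.235]; print("screen xyz range",h.min(0),h.max(0))
for y in np.arange(-.16,.2,.02):
    s=h[abs(h[:,1]-y)<.01]
    if len(s): print(round(y,2),np.round(np.percentile(s[:,0],[0,25,50,75,100]),3))
E
python3 m.py
python3 - <<'E'
from h import *
im,d,P=cloud("scene")
q=P.reshape(-1,3);m=(q[:,2]>.05)&(q[:,2]<.28)&(abs(q[:,0]-.65)<.25)&(q[:,1]>-.14)&(q[:,1]<.3);s=q[m]
for y in np.arange(-.13,.15,.02):
    t=s[abs(s[:,1]-y)<.01]
    if len(t): print(round(y,2),len(t),np.round(np.percentile(t[:,0],[0,25,50,75,100]),3),t[:,2].max().round(3))
E
```

```text
table 0.000621772615381655
tall lid (array([ 652.6, -180.2]), 16.6, array([ 651. , -180.2,   52.2]), 129) stub (array([ 651. , -181.9]), 3.4, array([ 650.9, -181.7,   69.4]), 9)
short lid (array([ 655.1, -238.6]), 16.4, array([ 654.1, -238.1,   52. ]), 144)
bottle (array([ 651. , -305.5]), 10.4, array([ 649.7, -304.5,   86.9]), 63) (array([ 650. , -305.4]), 16.7, array([ 644.4, -302. ,   65.4]), 98)
cup rim (array([ 495.6, -161.5]), 29.1, array([ 497.3, -162.7,   40.4]), 117)
tape (array([ 499.8, -344.4]), 46.5, array([ 499.2, -344. ,   18. ]), 644)
block (array([ 690.5, -123.1]), array([111.5,  57.9]), 15.3) 575
eraser (array([ 355.2, -290.9]), array([20.5, 47.5]), 4.6) 180 [ 0.35510264 -0.2903032   0.01253499]
screen pts 8709
screen xyz range [ 0.55568636 -0.05801237  0.2350206 ] [0.69177607 0.22889239 0.26609964]
-0.06 [0.575 0.576 0.576 0.58  0.585]
-0.04 [0.569 0.57  0.575 0.591 0.614]
-0.02 [0.568 0.569 0.573 0.619 0.641]
-0.0 [0.567 0.568 0.572 0.647 0.669]
0.02 [0.566 0.567 0.57  0.668 0.686]
0.04 [0.565 0.566 0.567 0.569 0.573]
0.06 [0.565 0.566 0.566 0.569 0.571]
0.08 [0.564 0.565 0.565 0.567 0.571]
0.1 [0.563 0.564 0.564 0.566 0.569]
0.12 [0.562 0.563 0.564 0.566 0.568]
0.14 [0.562 0.562 0.563 0.564 0.567]
0.16 [0.561 0.562 0.562 0.563 0.567]
0.18 [0.56  0.561 0.561 0.563 0.566]
-0.05 727 [0.569 0.576 0.583 0.589 0.602] 0.264
-0.03 1041 [0.568 0.601 0.608 0.616 0.632] 0.264
-0.01 1085 [0.568 0.629 0.637 0.644 0.659] 0.265
0.01 1130 [0.567 0.658 0.666 0.673 0.689] 0.265
0.03 309 [0.566 0.679 0.683 0.684 0.688] 0.266
0.05 49 [0.566 0.568 0.57  0.571 0.573] 0.265
0.07 56 [0.565 0.568 0.569 0.57  0.573] 0.265
0.09 64 [0.564 0.567 0.568 0.569 0.573] 0.265
0.11 74 [0.562 0.566 0.567 0.568 0.812] 0.265
0.13 254 [0.562 0.569 0.756 0.792 0.825] 0.264
0.15 418 [0.561 0.565 0.567 0.753 0.834] 0.264
```

The pen's tip is near the bottle's target spot, so I'll keep the fingers high there. I'm moving above the tall jar with the jaws along x.

{"method": "servo_tool", "body": {"commands": [[100,42,29,0,0,0,6.4],[100,42,29,0,0,0,6.4],[100,42,29,0,0,0,6.4],[100,42,29,0,0,0,6.4],[100,42,29,0,0,0,6.4],[100,42,29,0,0,0,6.4],[100,42,29,0,0,0,6.4],[100,42,29,0,0,0,6.4],[100,42,29,0,0,0,6.4],[100,42,29,0,0,0,6.4]], "grip_force": 35}}

```text
time: 2.15
tool_pos: [0.6568, -0.1765, 0.2316]
orientation: [[-0.022, 1.0, 0.005], [1.0, 0.022, -0.003], [-0.003, 0.005, -1.0]]
force: [0.5, -1.4, -0.3]
width: 0.0855
```

Run:
```python
from h import *
st=bot.observe(); print(st["joints"].round(1),st["tool_pos"])
im,d,P=cloud("wrist"); save("pics/w1.png",im,1.5)
q=P.reshape(-1,3)
for n,(x,y) in dict(tall=(.651,-.18),short=(.654,-.238)).items():
    m=(np.hypot(q[:,0]-x,q[:,1]-y)<.03)&(q[:,2]>.045)&(q[:,2]<.057); s=q[m]
    if len(s): print(n,cv2.minEnclosingCircle((s[:,:2]*1000).astype(np.float32)),len(s),s.mean(0))
for n in("scene","top"):
    im,d,P=cloud(n); 
    q=P.reshape(-1,3); q=q[(q[:,2]>.275)&(q[:,0]<.85)&(q[:,0]>-.1)&(abs(q[:,1])<.6)]
    for x in np.arange(.3,.8,.05):
        s=q[abs(q[:,0]-x)<.025]
        if len(s)>5: print(n,round(x,2),len(s),"y",np.percentile(s[:,1],[1,99]).round(3),"z",np.percentile(s[:,2],[1,50,99]).round(3))
```

```text
[-20.7  27.4  35.3  97.6  -0.1  68.1] [ 0.65682846 -0.17648693  0.23164646]
tall ((650.3036499023438, -179.7245330810547), 16.371257781982422) 618 [ 0.65045519 -0.17859864  0.0515015 ]
short ((653.3026123046875, -237.65301513671875), 16.330120086669922) 598 [ 0.65337375 -0.23660453  0.05116526]
scene 0.6 326 y [-0.198 -0.161] z [0.276 0.315 0.539]
scene 0.65 1051 y [-0.208 -0.178] z [0.301 0.418 0.538]
scene 0.7 3093 y [-0.216 -0.147] z [0.283 0.441 0.542]
scene 0.75 297 y [-0.181 -0.155] z [0.29  0.319 0.347]
top 0.3 2994 y [-0.107  0.006] z [0.589 0.634 0.638]
top 0.35 11209 y [-0.122 -0.005] z [0.6   0.64  0.647]
top 0.4 11139 y [-0.14  -0.024] z [0.609 0.649 0.657]
top 0.45 10889 y [-0.156 -0.042] z [0.62  0.659 0.666]
top 0.5 10112 y [-0.17  -0.062] z [0.634 0.668 0.674]
top 0.55 8590 y [-0.184 -0.084] z [0.646 0.675 0.681]
top 0.6 1490 y [-0.203 -0.106] z [0.297 0.655 0.682]
top 0.65 655 y [-0.222 -0.187] z [0.313 0.439 0.561]
```

View pics/w1.png

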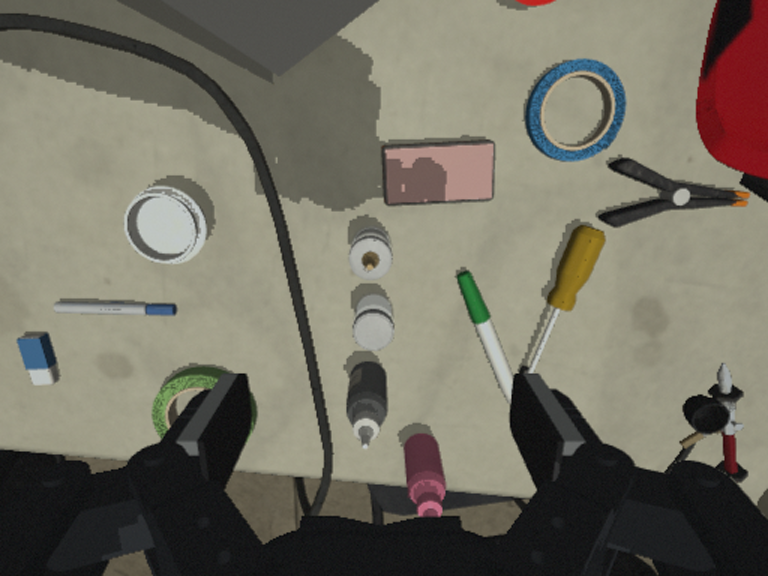

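Wrist view: the tall jar with its stub is at (370,255), the short jar at (373,325) and the grey bottle at (367,400). The green pen is at (465,280), so I'll open only partly. Descending on the tall jar.

{"method": "servo_tool", "body": {"commands": [[65,-5.8,-3.5,-10,0.17,0.29,-1.3],[65,0,0,-40,0,0,0],[65,0,0,-40,0,0,0],[65,0,0,-40,0,0,0],[65,0,0,-30,0,0,0],[65,0,0,-20,0,0,0],[65,0,0,0,0,0,0]]}}

```text
time: 3.18
tool_pos: [0.6392, -0.188, 0.0451]
orientation: [[0.024, 1.0, -0.005], [1.0, -0.024, -0.001], [-0.001, -0.005, -1.0]]
force: [-0.8, 0.5, 0.5]
width: 0.0549
```

{"method": "servo_tool", "body": {"commands": [[65,11.8,8,0,0,0,1.4],[65,0,0,0,0,0,0],[65,0,0,0,0,0,0]]}}

```text
time: 3.55
tool_pos: [0.6529, -0.1816, 0.0494]
orientation: [[0.001, 1.0, 0.001], [1.0, -0.001, -0.004], [-0.004, 0.001, -1.0]]
force: [-0.0, 0.4, -0.4]
width: 0.0553
```

Run:
```python
from h import *
st=bot.observe();print(st["tool_pos"],st["orientation"].round(3),st["force"])
im,d,P=cloud("wrist"); save("pics/w2.png",im)
q=P.reshape(-1,3)
for n,(x,y) in dict(tall=(.651,-.18),short=(.654,-.238)).items():
    m=(np.hypot(q[:,0]-x,q[:,1]-y)<.03)&(q[:,2]>.045)&(q[:,2]<.057); s=q[m]
    if len(s): print(n,cv2.minEnclosingCircle((s[:,:2]*1000).astype(np.float32)),len(s),s.mean(0))
```

```text
[ 0.65286383 -0.18161326  0.04938698] [[ 0.001  1.     0.001]
 [ 1.    -0.001 -0.004]
 [-0.004  0.001 -1.   ]] [-0.03170251  0.37180184 -0.39932733]
tall ((651.4330444335938, -178.63653564453125), 29.70394515991211) 2587 [ 0.65000247 -0.17682223  0.05145339]
short ((653.20556640625, -237.11361694335938), 16.293432235717773) 1784 [ 0.65319504 -0.23210215  0.05063962]
```

View pics/w2.png

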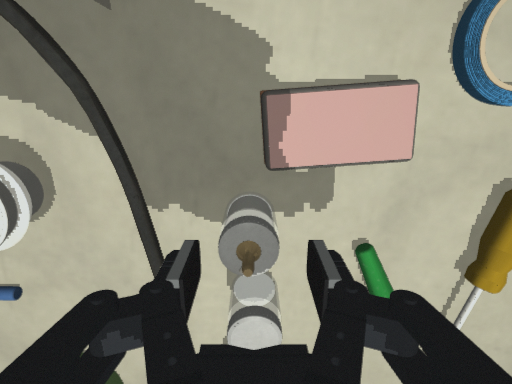

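The tall jar sits undisturbed between the fingers at (248,240). Lowering and gripping.

{"method": "servo_tool", "body": {"commands": [[65,-2,1.5,-15,0,0,0],[65,0,0,-10,0,0,0],[65,0,0,-3,0,0,0],[20,0,0,0,0,0,0],[20,0,0,0,0,0,0],[20,0,0,0,0,0,0],[20,0,0,0,0,0,0]]}}

```text
time: 4.47
tool_pos: [0.6509, -0.1798, 0.0196]
orientation: [[0.001, 1.0, 0.001], [1.0, -0.001, -0.004], [-0.004, 0.001, -1.0]]
force: [0.1, 1.0, -0.7]
width: 0.0321
```

{"method": "servo_tool", "body": {"commands": [[20,0,0,20,0,0,0],[20,0,0,45,0,0,0],[20,0,0,40,0,0,0],[20,0,0,0,0,0,0],[20,-28,-30,0,0,0,0],[20,-30,-33,0,0,0,0],[20,-30,-33,0,0,0,0],[20,-30,-33,0,0,0,0],[20,-24,-26,0,0,0,0],[20,0,0,0,0,0,0],[20,0,0,0,0,0,0]]}}

```text
time: 5.85
tool_pos: [0.5044, -0.3372, 0.1321]
orientation: [[-0.002, 1.0, 0.005], [1.0, 0.002, -0.004], [-0.004, 0.005, -1.0]]
force: [0.5, 0.4, -0.3]
width: 0.0321
```

Run:
```python
from h import *
st=bot.observe();print(st["tool_pos"],st["orientation"].round(3),st["force"],st["width"])
im,d,P=cloud("wrist"); save("pics/w3.png",im)
q=P.reshape(-1,3)
m=(np.hypot(q[:,0]-.4995,q[:,1]+.344)<.055)&(q[:,2]>.012)&(q[:,2]<.024); s=q[m]
print(cv2.minEnclosingCircle((s[:,:2]*1000).astype(np.float32)),len(s),s.mean(0))
```

```text
[ 0.50435803 -0.33719497  0.13206398] [[-0.002  1.     0.005]
 [ 1.     0.002 -0.004]
 [-0.004  0.005 -1.   ]] [ 0.53657896  0.35424503 -0.25157323] 0.03209723964668371
((497.83734130859375, -343.188232421875), 46.114723205566406) 3621 [ 0.49647444 -0.33193324  0.01718227]
```

View pics/w3.png

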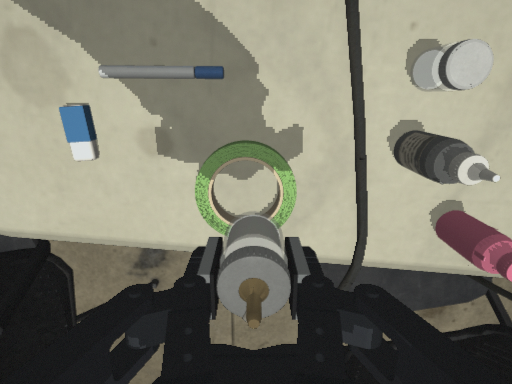

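The jar is held upright by its lid. Aligning over the ring.

{"method": "servo_tool", "body": {"commands": [[20,-5.5,-6.8,-30,0.2,0.3,0],[20,0,0,-30,0,0,0],[20,0,0,0,0,0,0],[20,0,0,0,0,0,0]]}}

```text
time: 6.4
tool_pos: [0.5029, -0.3411, 0.0727]
orientation: [[-0.009, 1.0, 0.003], [1.0, 0.009, -0.002], [-0.002, 0.003, -1.0]]
force: [1.6, -1.2, -0.5]
width: 0.0323
```

{"method": "servo_tool", "body": {"commands": [[20,-4,-2.9,-15,0.1,0.2,-0.4],[20,0,0,-15,0,0,0],[20,0,0,0,0,0,0],[20,0,0,0,0,0,0]]}}

```text
time: 6.9
tool_pos: [0.5003, -0.3448, 0.0432]
orientation: [[-0.002, 1.0, 0.002], [1.0, 0.002, -0.003], [-0.003, 0.002, -1.0]]
force: [-0.7, 0.5, -0.8]
width: 0.0327
```

{"method": "servo_tool", "body": {"commands": [[20,-1,0.5,-12,0.1,0.1,0],[20,0,0,-6,0,0,0],[20,0,0,-3,0,0,0],[20,0,0,0,0,0,0]]}}

```text
time: 7.4
tool_pos: [0.4993, -0.3444, 0.0211]
orientation: [[-0.002, 1.0, 0.0], [1.0, 0.002, -0.002], [-0.002, 0.0, -1.0]]
force: [-0.4, 0.0, -1.5]
width: 0.0322
```

{"method": "servo_tool", "body": {"commands": [[20,0,0,-1.5,0,0,0],[20,0,0,0,0,0,0],[55,0,0,0,0,0,0],[55,0,0,0,0,0,0],[55,0,0,0,0,0,0],[55,0,0,15,0,0,0],[55,0,0,35,0,0,0],[55,0,0,50,0,0,0],[55,0,0,50,0,0,0],[55,0,0,0,0,0,0]]}}

```text
time: 8.65
tool_pos: [0.4996, -0.3446, 0.1798]
orientation: [[-0.002, 1.0, 0.005], [1.0, 0.002, -0.005], [-0.005, 0.005, -1.0]]
force: [-0.1, 0.2, -0.5]
width: 0.047
```

{"method": "servo_tool", "body": {"commands": [[65,35,9,-8,0.2,0.3,0],[65,38,10,-8,0,0,0],[65,38,10,-8,0,0,0],[65,32,8,-6,0,0,0],[65,0,0,0,0,0,0],[65,0,0,0,0,0,0]]}}

```text
time: 9.4
tool_pos: [0.6452, -0.3068, 0.1498]
orientation: [[-0.0, 1.0, -0.001], [1.0, 0.0, -0.003], [-0.003, -0.001, -1.0]]
force: [0.0, -0.8, -0.1]
width: 0.0555
```

Run:
```python
from h import *
st=bot.observe();print(st["tool_pos"],st["orientation"].round(3),st["force"],st["width"])
im,d,P=cloud("top"); save("pics/t4.png",im[130:290,220:400],4)
q=P.reshape(-1,3)
def c(x,y,r,z0,z1,n,q=q):
    m=(np.hypot(q[:,0]-x,q[:,1]-y)<r)&(q[:,2]>z0)&(q[:,2]<z1); s=q[m]
    if len(s): print(n,cv2.minEnclosingCircle((s[:,:2]*1000).astype(np.float32)),len(s),s.mean(0))
c(.5,-.344,.03,.045,.06,"tall lid"); c(.5,-.344,.03,.06,.08,"tall stub")
im,d,P=cloud("wrist"); q=P.reshape(-1,3)
c(.65,-.305,.03,.08,.11,"bottle nozzle",q);c(.65,-.305,.03,.06,.08,"bottle sh",q)
c(.654,-.238,.03,.045,.057,"short",q)
```

```text
[ 0.64522753 -0.30682843  0.14977829] [[-0.     1.    -0.001]
 [ 1.     0.    -0.003]
 [-0.003 -0.001 -1.   ]] [ 0.00886862 -0.767454   -0.12256403] 0.055487794884116384
bottle nozzle ((649.345947265625, -304.7545471191406), 10.385527610778809) 574 [ 0.6491082  -0.30259656  0.0868701 ]
bottle sh ((649.0042724609375, -304.89849853515625), 16.350116729736328) 641 [ 0.6487075  -0.29796361  0.06666609]
short ((653.4534912109375, -238.16476440429688), 16.329998016357422) 1421 [ 0.65326191 -0.23777969  0.05146897]
```

View pics/t4.png

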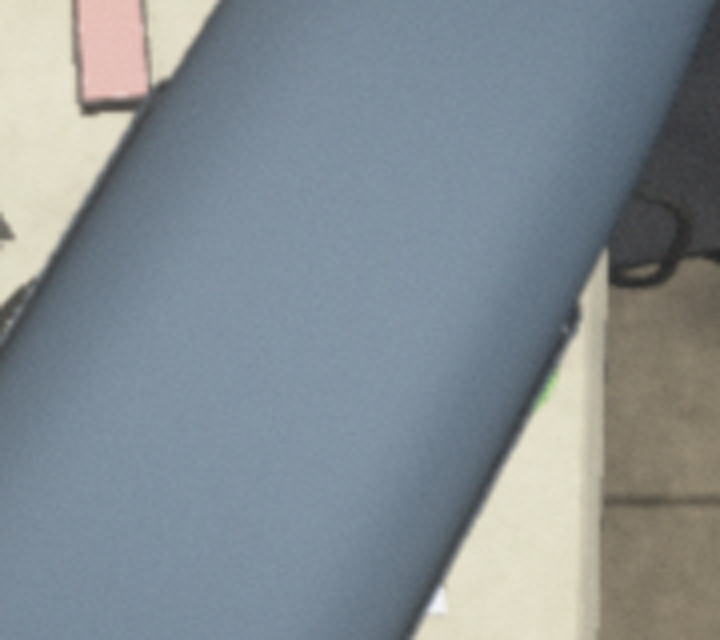

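The arm hides the view here, so I'll check the jar later with the wrist camera. Going down on the grey bottle.

{"method": "servo_tool", "body": {"commands": [[65,4.3,1.8,-20,0.15,0,0],[65,0,0,-20,0,0,0],[65,0,0,0,0,0,0],[65,0,0,0,0,0,0]]}}

```text
time: 10.0
tool_pos: [0.6473, -0.3064, 0.1085]
orientation: [[0.004, 1.0, -0.0], [1.0, -0.004, -0.001], [-0.001, -0.0, -1.0]]
force: [0.1, 0.9, 0.5]
width: 0.0552
```

{"method": "servo_tool", "body": {"commands": [[65,2.4,1.6,-15,0,0,0],[65,0.5,0,-25,0,0,0],[65,0.5,0,-20,0,0,0],[65,0,0,-10,0,0,0],[65,0,0,0,0,0,0],[65,0,0,0,0,0,0]]}}

```text
time: 10.75
tool_pos: [0.6525, -0.3051, 0.0375]
orientation: [[0.004, 1.0, 0.004], [1.0, -0.004, -0.003], [-0.003, 0.004, -1.0]]
force: [-0.5, -0.9, 0.6]
width: 0.0555
```

{"method": "servo_tool", "body": {"commands": [[65,-3,0,0,0.2,0.2,0],[65,0,0,0,0,0,0],[20,0,0,0,0,0,0],[20,0,0,0,0,0,0],[20,0,0,0,0,0,0],[20,0,0,0,0,0,0]]}}

```text
time: 11.5
tool_pos: [0.6508, -0.3061, 0.0405]
orientation: [[0.004, 1.0, 0.005], [1.0, -0.004, -0.002], [-0.002, 0.005, -1.0]]
force: [-0.2, -0.1, -0.2]
width: 0.0328
```

{"method": "servo_tool", "body": {"commands": [[20,0,0,20,0.1,0.2,0],[20,0,0,30,0,0,0],[20,0,0,30,0,0,0],[20,0,0,0,0,0,0],[20,-33,11,0,0,0,0],[20,-38,13,0,0,0,0],[20,-38,13,0,0,0,0],[20,-32,11,0,0,0,0],[20,0,0,0,0,0,0],[20,0,0,0,0,0,0]]}}

```text
time: 12.75
tool_pos: [0.5004, -0.2529, 0.1062]
orientation: [[0.004, 1.0, -0.015], [1.0, -0.004, 0.011], [0.011, -0.015, -1.0]]
force: [0.0, -0.0, 0.1]
width: 0.0327
```

```bash
cat > w.py <<'E'
from h import *
import sys
st=bot.observe();print(st["tool_pos"].round(4),st["orientation"].round(3).tolist(),st["force"].round(1),st["width"].round(4))
im,d,P=cloud("wrist"); q=P.reshape(-1,3)
def c(n,x,y,r,z0,z1):
    m=(np.hypot(q[:,0]-x,q[:,1]-y)<r)&(q[:,2]>z0)&(q[:,2]<z1); s=q[m]
    if len(s)>5:
        C,R=cv2.minEnclosingCircle((s[:,:2]*1000).astype(np.float32)); print(n,np.round(C,1),round(R,1),len(s),s.mean(0).round(4))
c("cup",.4965,-.162,.045,.036,.05);c("tape",.499,-.344,.055,.012,.022)
c("tall lid",.499,-.344,.03,.045,.06);c("short",.654,-.238,.03,.045,.057)
c("bottle sh",.498,-.253,.03,.065,.08);c("short placed",.424,-.162,.03,.045,.057)
if len(sys.argv)>1: save(sys.argv[1],im)
E
python3 w.py pics/w5.png
```

```text
Traceback (most recent call last):
  File "w.py", line 3, in <module>
    st=bot.observe();print(st["tool_pos"].round(4),st["orientation"].round(3).tolist(),st["force"].round(1),st["width"].round(4))
                                                                                                            ^^^^^^^^^^^^^^^^^
AttributeError: 'float' object has no attribute 'round'
```

```bash
sed -i 's/st\["width"\].round(4)/round(st["width"],4)/' w.py; python3 w.py pics/w5.png
```

```text
[ 0.5004 -0.2529  0.1062] [[0.004, 1.0, -0.015], [1.0, -0.004, 0.011], [0.011, -0.015, -1.0]] [ 0.  -0.   0.1] 0.0327
cup [ 493.7 -162.1] 26.6 1533 [ 0.493  -0.1599  0.0407]
tape [ 498.3 -356. ] 38.7 835 [ 0.4991 -0.3669  0.017 ]
tall lid [ 499.7 -345. ] 16.4 297 [ 0.4987 -0.3489  0.0511]
short [ 652.5 -238.5] 17.2 1931 [ 0.651  -0.2369  0.051 ]
bottle sh [ 498.7 -246.3] 16.2 276 [ 0.4992 -0.2372  0.0746]
```

View pics/w5.png

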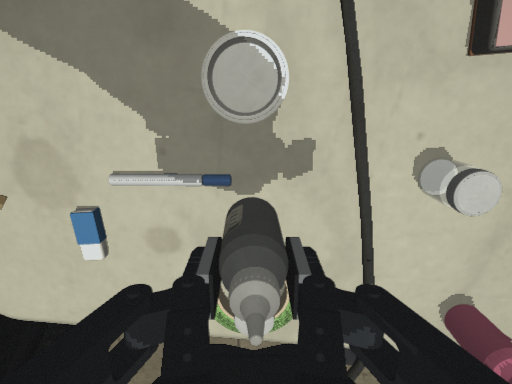

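Run:
```python
from h import *
im,d,P=cloud("wrist")
for v in range(172,190,2): print(v,[ (u,P[v,u].round(4).tolist(), im[v,u].tolist()) for u in (225,229,231,233)][1:])
q=P.reshape(-1,3);m=(q[:,2]>.004)&(q[:,2]<.02)&(abs(q[:,1]+.24)<.02)&(q[:,0]>.4)&(q[:,0]<.5);s=q[m];print(s.min(0),s.max(0),len(s))
e=(abs(q[:,1]+.24)<.02)&(q[:,0]>.43)&(q[:,0]<.5)&(q[:,2]>.004)&(q[:,2]<.02)
print("closest to target", np.hypot(s[:,0]-.498,s[:,1]+.253).min())
```

```text
172 [(229, [0.4778, -0.2348, -0.0005], [118, 115, 101]), (231, [0.4794, -0.235, -0.0014], [117, 116, 102]), (233, [0.4813, -0.2346, 0.0004], [116, 115, 100])]
174 [(229, [0.4778, -0.2365, -0.0001], [87, 89, 83]), (231, [nan, nan, nan], [110, 111, 95]), (233, [0.4812, -0.2365, -0.0002], [115, 113, 99])]
176 [(229, [0.4785, -0.2364, 0.0071], [42, 61, 85]), (231, [0.48, -0.2368, 0.0055], [82, 84, 79]), (233, [0.4813, -0.2379, 0.0014], [114, 113, 99])]
178 [(229, [0.4787, -0.2375, 0.0095], [49, 69, 96]), (231, [0.4799, -0.2386, 0.0053], [62, 63, 63]), (233, [0.4811, -0.2401, -0.0005], [114, 112, 99])]
180 [(229, [0.4787, -0.2391, 0.0099], [55, 77, 109]), (231, [0.4799, -0.2401, 0.0061], [59, 60, 60]), (233, [0.481, -0.242, -0.0008], [112, 111, 98])]
182 [(229, [0.4786, -0.2408, 0.0099], [51, 73, 102]), (231, [0.4799, -0.2419, 0.0061], [63, 66, 63]), (233, [0.4811, -0.2435, 0.0003], [115, 113, 100])]
184 [(229, [0.4784, -0.2429, 0.0085], [46, 63, 90]), (231, [0.4799, -0.2435, 0.0066], [73, 76, 73]), (233, [0.481, -0.2454, -0.0004], [115, 113, 99])]
186 [(229, [0.4782, -0.2451, 0.007], [77, 83, 84]), (231, [0.4792, -0.2473, -0.0005], [117, 114, 101]), (233, [0.481, -0.2471, -0.0001], [115, 114, 99])]
188 [(229, [0.4776, -0.2486, 0.001], [116, 114, 101]), (231, [0.4792, -0.2488, 0.0003], [118, 115, 101]), (233, [0.4809, -0.249, -0.0002], [115, 115, 100])]
[ 0.40032458 -0.24571151  0.00400068] [ 0.47998365 -0.23493509  0.01157574] 1105
closest to target 0.020455087055801225
```

The tall jar's lid is at (499.7,-345), z 51, so it stands centred in the ring. The pen end would clear the bottle by about 4 mm. Levelling and lowering the bottle.

{"method": "servo_tool", "body": {"commands": [[20,-1.4,-1.4,-15,-0.6,-0.6,0.2],[20,0,0,-15,0,0,0],[20,0,0,0,0,0,0],[20,0,0,0,0,0,0]]}}

```text
time: 13.35
tool_pos: [0.5029, -0.2561, 0.0758]
orientation: [[-0.001, 1.0, -0.002], [1.0, 0.001, -0.001], [-0.001, -0.002, -1.0]]
force: [0.2, 0.1, -1.3]
width: 0.033
```

{"method": "servo_tool", "body": {"commands": [[20,-3.9,1.8,-10,0,0.3,0],[20,0,0,-10,0,0,0],[20,0,0,-3,0,0,0],[20,0,0,0,0,0,0]]}}

```text
time: 13.85
tool_pos: [0.4992, -0.2544, 0.0518]
orientation: [[-0.001, 1.0, -0.007], [1.0, 0.001, -0.002], [-0.002, -0.007, -1.0]]
force: [-0.1, 0.5, -0.9]
width: 0.0334
```

{"method": "servo_tool", "body": {"commands": [[20,0,0,-6,0,-0.5,0],[20,0,0,-3,0,0,0],[20,0,0,0,0,0,0],[20,0,0,0,0,0,0]]}}

```text
time: 14.35
tool_pos: [0.4995, -0.2547, 0.0427]
orientation: [[-0.001, 1.0, 0.003], [1.0, 0.001, -0.002], [-0.002, 0.003, -1.0]]
force: [0.3, 0.1, -0.9]
width: 0.0334
```

Lowering the last 2 mm, releasing slowly, then going straight up.

{"method": "servo_tool", "body": {"commands": [[20,0,0,-2,0,0,0],[20,0,0,-0.5,0,0,0],[55,0,0,0,0,0,0],[55,0,0,0,0,0,0],[55,0,0,0,0,0,0],[55,0,0,15,0,0,0],[55,0,0,40,0,0,0],[55,0,0,50,0,0,0],[55,0,0,15,0,0,0],[55,0,0,0,0,0,0]]}}

```text
time: 15.6
tool_pos: [0.4996, -0.2547, 0.1674]
orientation: [[-0.001, 1.0, 0.006], [1.0, 0.001, -0.004], [-0.004, 0.006, -1.0]]
force: [0.5, -0.4, -0.4]
width: 0.047
```

{"method": "servo_tool", "body": {"commands": [[65,10,1,0,0.2,0.3,8],[65,20,2,0,0,0,10],[65,20,2,-5,0,0,10],[65,20,2,-5,0,0,10],[65,20,2,-5,0,0,10],[65,20,2,-5,0,0,10],[65,20,2,-5,0,0,10],[65,16,2,-5,0,0,10],[65,8,2,-5,0,0,8],[65,0,0,0,0,0,4],[65,0,0,0,0,0,0],[65,0,0,0,0,0,0]]}}

```text
time: 17.1
tool_pos: [0.648, -0.2318, 0.1057]
orientation: [[-0.998, -0.051, -0.034], [-0.051, 0.999, 0.002], [0.034, 0.004, -0.999]]
force: [-0.1, 0.2, 0.5]
width: 0.0555
```

```bash
python3 w.py pics/w6.png
```

```text
[ 0.648  -0.2318  0.1057] [[-0.998, -0.051, -0.034], [-0.051, 0.999, 0.002], [0.034, 0.004, -0.999]] [-0.1  0.2  0.5] 0.0555
cup [ 507.3 -161.3] 22.8 460 [ 0.5144 -0.1603  0.0413]
tape [ 509.2 -342.1] 44.6 3786 [ 0.5263 -0.3399  0.017 ]
short [ 653. -238.] 16.4 1597 [ 0.6518 -0.2379  0.0512]
```

View pics/w6.png

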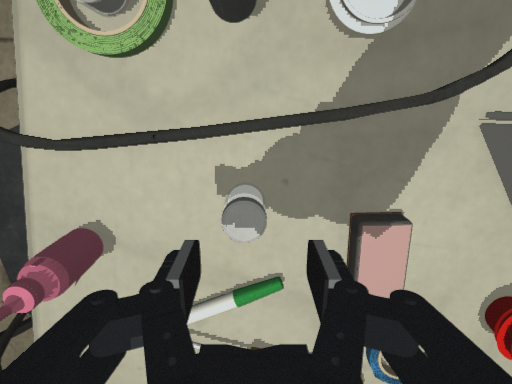

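{"method": "servo_tool", "body": {"commands": [[65,5,-6,-10,0,-1.9,-2.9],[65,0,0,-10,0,0,0],[65,0,0,0,0,0,0],[65,0,0,0,0,0,0]]}}

```text
time: 17.65
tool_pos: [0.6526, -0.2377, 0.0853]
orientation: [[-1.0, 0.001, -0.001], [0.001, 1.0, 0.004], [0.001, 0.004, -1.0]]
force: [1.0, -0.9, 0.2]
width: 0.0553
```

{"method": "servo_tool", "body": {"commands": [[65,0.5,0,-20,0,0,0],[65,0,0,-25,0,0,0],[65,0,0,-20,0,0,0],[65,0,0,-5,0,0,0],[65,0,0,0,0,0,0],[65,0,0,0,0,0,0]]}}

```text
time: 18.4
tool_pos: [0.6534, -0.237, 0.0111]
orientation: [[-1.0, -0.001, -0.0], [-0.001, 1.0, 0.004], [0.0, 0.004, -1.0]]
force: [0.1, 0.3, 0.9]
width: 0.0555
```

{"method": "servo_tool", "body": {"commands": [[20,0,0,1,0,0,0],[20,0,0,0,0,0,0],[20,0,0,0,0,0,0],[20,0,0,0,0,0,0],[20,0,0,0,0,0,0]]}}

```text
time: 19.02
tool_pos: [0.655, -0.2378, 0.0149]
orientation: [[-1.0, -0.001, 0.004], [-0.001, 1.0, 0.002], [-0.004, 0.002, -1.0]]
force: [1.2, 0.9, -0.3]
width: 0.0327
```

{"method": "servo_tool", "body": {"commands": [[20,0,0,20,0,0,0],[20,0,0,45,0,0,0],[20,0,20,35,0,0,0],[20,-25,25,0,0,0,0],[20,-38,18,0,0,0,0],[20,-38,10,0,0,0,0],[20,-38,3,0,0,0,0],[20,-38,0,0,0,0,0],[20,-30,0,0,0,0,0],[20,-22,0,0,0,0,0],[20,0,0,0,0,0,0],[20,0,0,0,0,0,0]]}}

```text
time: 20.52
tool_pos: [0.4254, -0.1618, 0.1374]
orientation: [[-1.0, -0.001, 0.029], [-0.001, 1.0, -0.01], [-0.028, -0.01, -1.0]]
force: [0.0, 0.4, -0.8]
width: 0.0325
```

```bash
python3 w.py pics/w7.png
python3 - <<'E'
from h import *
im,d,P=cloud("wrist"); q=P.reshape(-1,3)
m=(np.hypot(q[:,0]-.496,q[:,1]+.162)<.042)&(q[:,2]>.008)&(q[:,2]<.05); s=q[m]; print("cup range",s.min(0).round(4),s.max(0).round(4))
m&=q[:,2]>.036; s=q[m]; print(np.percentile(s[:,:2],[0,2,98,100],axis=0).round(4).tolist())
im,d,P=cloud("scene"); q=P.reshape(-1,3)
m=(np.hypot(q[:,0]-.496,q[:,1]+.162)<.042)&(q[:,2]>.036)&(q[:,2]<.05); s=q[m];print(len(s), np.percentile(s[:,:2],[0,2,98,100],axis=0).round(4).tolist())
E
```

```text
[ 0.4254 -0.1618  0.1374] [[-1.0, -0.001, 0.029], [-0.001, 1.0, -0.01], [-0.028, -0.01, -1.0]] [ 0.   0.4 -0.8] 0.0325
tape [ 497.4 -343.5] 47.3 3396 [ 0.4896 -0.3364  0.0169]
tall lid [ 499.4 -344. ] 17.0 991 [ 0.4966 -0.3414  0.0511]
bottle sh [ 496.9 -254.5] 14.9 461 [ 0.4914 -0.2504  0.0699]Traceback (most recent call last):
  File "<stdin>", line 3, in <module>
    return umr_minimum(a, axis, None, out, keepdims, initial, where)
ValueError: zero-size array to reduction operation minimum which has no identity
```

View pics/w7.png

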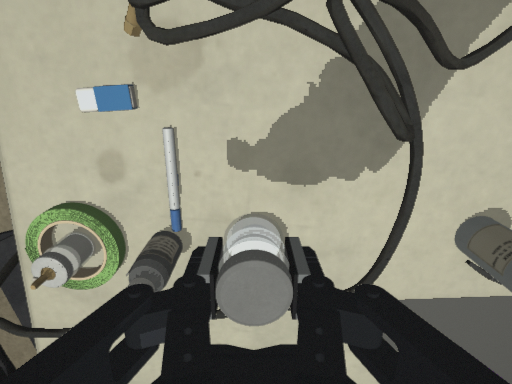

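Run:
```python
from h import *
for n in("scene","top"):
    im,d,P=cloud(n); q=P.reshape(-1,3)
    m=(np.hypot(q[:,0]-.496,q[:,1]+.162)<.042)&(q[:,2]>.037)&(q[:,2]<.048); s=q[m]
    print(n,len(s)); 
    if len(s)>10:
        print(np.percentile(s,[0,2,50,98,100],axis=0).round(4).tolist())
        A=np.c_[2*s[:,:2],np.ones(len(s))]; c=np.linalg.lstsq(A,(s[:,:2]**2).sum(1),rcond=None)[0]; print("fit",c[:2].round(4),np.sqrt(c[2]+c[0]**2+c[1]**2))
```

```text
scene 92
[[0.4669, -0.1859, 0.0371], [0.4684, -0.1851, 0.0374], [0.4939, -0.1594, 0.0413], [0.5204, -0.1342, 0.0444], [0.5226, -0.1336, 0.0447]]
fit [ 0.4945 -0.1595] 0.024846553806626082
top 0
```

{"method": "servo_tool", "body": {"commands": [[20,0,1,-20,0.7,1.4,0],[20,0,0,-30,0,0,0],[20,0,0,-20,0,0,0],[20,0,0,-5,0,0,0],[20,0,0,0,0,0,0],[20,0,0,0,0,0,0]]}}

```text
time: 21.48
tool_pos: [0.4248, -0.1592, 0.0537]
orientation: [[-1.0, -0.003, -0.007], [-0.003, 1.0, 0.008], [0.007, 0.008, -1.0]]
force: [-0.3, 1.1, -0.8]
width: 0.0326
```

{"method": "servo_tool", "body": {"commands": [[20,0,-1.8,-15,-0.3,-0.5,0],[20,0,0,-12,0,0,0],[20,0,0,-5,0,0,0],[20,0,0,0,0,0,0],[20,0,0,0,0,0,0]]}}

```text
time: 22.1
tool_pos: [0.4278, -0.1626, 0.0243]
orientation: [[-1.0, -0.003, 0.008], [-0.003, 1.0, -0.0], [-0.008, -0.0, -1.0]]
force: [0.2, -1.4, -0.8]
width: 0.0323
```

{"method": "servo_tool", "body": {"commands": [[20,-3,1.4,-5,0.1,0.2,0],[20,0,0,-2,0,0,0],[20,0,0,-1,0,0,0],[20,0,0,0,0,0,0],[20,0,0,0,0,0,0]]}}

```text
time: 22.72
tool_pos: [0.4251, -0.1613, 0.0165]
orientation: [[-1.0, -0.003, 0.005], [-0.003, 1.0, 0.001], [-0.005, 0.001, -1.0]]
force: [0.6, -0.3, -0.3]
width: 0.0325
```

{"method": "servo_tool", "body": {"commands": [[20,0,0,-1.5,0,0,0],[20,0,0,0,0,0,0],[58,0,0,0,0,0,0],[58,0,0,0,0,0,0],[58,0,0,0,0,0,0],[58,0,0,15,0,0,0],[58,0,0,40,0,0,0],[58,0,0,50,0,0,0],[58,0,0,30,0,0,0],[58,0,0,0,0,0,0]]}}

```text
time: 23.98
tool_pos: [0.425, -0.1613, 0.1583]
orientation: [[-1.0, -0.003, 0.009], [-0.003, 1.0, -0.001], [-0.009, -0.001, -1.0]]
force: [0.4, -0.4, -0.2]
width: 0.0496
```

{"method": "servo_tool", "body": {"commands": [[58,-4,-8,0,0,0.5,-6],[58,-8,-15,0,0,0,-10],[58,-8,-15,-5,0,0,-10],[58,-8,-15,-5,0,0,-10],[58,-8,-15,-5,0,0,-10],[58,-8,-15,-5,0,0,-10],[58,-8,-15,-5,0,0,-10],[58,-8,-15,-5,0,0,-9],[58,-6,-10,-5,0,0,-7],[58,-2,-4,0,0,0,-2],[58,0,0,0,0,0,0],[58,0,0,0,0,0,0]]}}

```text
time: 25.48
tool_pos: [0.3502, -0.2868, 0.1127]
orientation: [[-0.063, 0.998, -0.008], [0.998, 0.063, 0.014], [0.014, -0.007, -1.0]]
force: [-0.7, 0.1, 0.2]
width: 0.0499
```

```bash
python3 w.py
python3 - <<'E'
from h import *
im,d,P=cloud("wrist"); q=P.reshape(-1,3)
m=(np.hypot(q[:,0]-.355,q[:,1]+.291)<.04)&(q[:,2]>.009)&(q[:,2]<.018); s=q[m]; print("eraser",cv2.minAreaRect((s[:,:2]*1000).astype(np.float32)),len(s),s.mean(0))
im,d,P=cloud("top"); save("pics/t8.png",im[100:300,200:400],3); q=P.reshape(-1,3)
m=(abs(q[:,0]-.694)<.06)&(q[:,1]<-.085)&(q[:,1]>-.155)&(q[:,2]>.02)&(q[:,2]<.03); s=q[m]; print("block",cv2.minAreaRect((s[:,:2]*1000).astype(np.float32)),len(s),s.mean(0))
def c(n,x,y,r,z0,z1):
    m=(np.hypot(q[:,0]-x,q[:,1]-y)<r)&(q[:,2]>z0)&(q[:,2]<z1); s=q[m]
    if len(s)>5:
        C,R=cv2.minEnclosingCircle((s[:,:2]*1000).astype(np.float32)); print(n,np.round(C,1),round(R,1),len(s),s.mean(0).round(4))
c("cup",.4965,-.162,.045,.036,.05);c("tall lid",.499,-.344,.03,.045,.06);c("bottle sh",.498,-.253,.03,.055,.08);c("noz",.498,-.253,.03,.08,.11);c("short",.424,-.162,.03,.045,.057)
E
```

```text
[ 0.3502 -0.2868  0.1127] [[-0.063, 0.998, -0.008], [0.998, 0.063, 0.014], [0.014, -0.007, -1.0]] [-0.7  0.1  0.2] 0.0499
cup [ 492.4 -163.3] 26.5 835 [ 0.4853 -0.1705  0.0407]
tape [ 497.9 -342.7] 46.6 3488 [ 0.4913 -0.3268  0.0169]
tall lid [ 499.2 -344.6] 16.8 1240 [ 0.4965 -0.3418  0.0512]
bottle sh [ 496.3 -254.6] 15.0 950 [ 0.4912 -0.2518  0.0707]
short placed [ 424.3 -161.6] 16.6 2540 [ 0.4233 -0.1624  0.0512]
eraser ((352.9574890136719, -290.09716796875), (20.340560913085938, 47.243534088134766), 4.47789192199707) 1243 [ 0.35289804 -0.28888473  0.01173023]
block ((702.3201904296875, -120.27555847167969), (85.14595031738281, 44.78384780883789), 4.074500560760498) 561 [ 0.70128957 -0.1202599   0.02481673]
cup [ 495.6 -162.7] 26.4 101 [ 0.4975 -0.1629  0.0414]
tall lid [ 501.5 -345.2] 16.3 145 [ 0.5009 -0.3447  0.0523]
bottle sh [ 500.4 -254. ] 16.7 98 [ 0.4975 -0.2516  0.065 ]
noz [ 500.4 -253.7] 10.3 67 [ 0.4999 -0.2535  0.0867]
short [ 426.4 -162. ] 16.1 157 [ 0.4265 -0.1621  0.052 ]
```

View pics/t8.png

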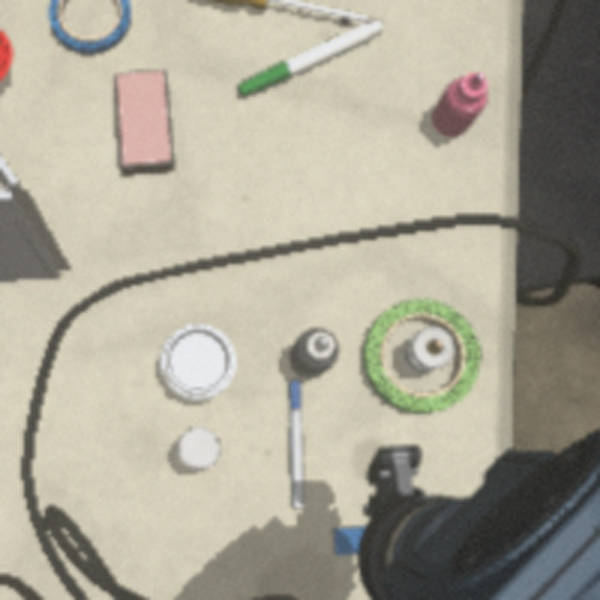

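Everything stands where it was placed: short jar (424,-162), bottle (498..500,-254), tall jar (500,-345). The block measures 85x45 mm at a yaw of 4°. Next is the eraser.

{"method": "servo_tool", "body": {"commands": [[58,3,-3.5,-20,-0.8,-0.4,0.9],[58,0,0,-30,0,0,0],[58,0,0,-25,0,0,0],[58,0,0,-10,0,0,0],[58,0,0,0,0,0,0],[58,0,0,0,0,0,0]]}}

```text
time: 26.38
tool_pos: [0.3562, -0.2914, 0.0294]
orientation: [[-0.083, 0.997, 0.004], [0.997, 0.083, -0.007], [-0.007, 0.004, -1.0]]
force: [0.3, -0.2, 1.0]
width: 0.0496
```

{"method": "servo_tool", "body": {"commands": [[58,-3,1,-12,0.4,0.2,0],[58,0,0,-8,0,0,0],[58,0,0,-3,0,0,0],[58,0,0,0,0,0,0],[58,0,0,0,0,0,0]]}}

```text
time: 27.0
tool_pos: [0.3541, -0.2916, 0.0066]
orientation: [[-0.083, 0.997, 0.003], [0.997, 0.083, -0.002], [-0.002, 0.003, -1.0]]
force: [1.1, -0.0, 0.6]
width: 0.0496
```

{"method": "servo_tool", "body": {"commands": [[58,0,1,-3.5,0.1,0.1,0],[5,0,0,0,0,0,0],[5,0,0,0,0,0,0],[5,0,0,0,0,0,0],[5,0,0,0,0,0,0],[5,0,0,0,0,0,0]]}}

```text
time: 27.75
tool_pos: [0.3546, -0.291, 0.0037]
orientation: [[-0.083, 0.997, 0.002], [0.997, 0.083, -0.001], [-0.001, 0.002, -1.0]]
force: [0.9, 0.4, -0.1]
width: 0.0194
```

{"method": "servo_tool", "body": {"commands": [[5,0,0,15,0,0,0],[5,0,0,45,0,0,0],[5,0,0,55,0,0,0],[5,12,5,35,0,0,5],[5,25,12,10,0,0,9],[5,34,17,0,0,0,9],[5,36,18,0,0,0,9],[5,36,18,0,0,0,9],[5,36,18,0,0,0,9],[5,36,18,0,0,0,9],[5,18,9,0,0,0,5],[5,0,0,0,0,0,0]]}}

```text
time: 29.25
tool_pos: [0.5956, -0.1721, 0.1831]
orientation: [[-0.944, 0.33, 0.018], [0.33, 0.944, -0.003], [-0.017, 0.003, -1.0]]
force: [-0.3, -0.7, -0.7]
width: 0.019
```

{"method": "servo_tool", "body": {"commands": [[5,18,9,0,0.2,1,5],[5,25,12,-8,0,0,6],[5,25,12,-10,0,0,6],[5,20,10,-10,0,0,4],[5,8,4,-5,0,0,2],[5,0,0,0,0,0,0],[5,0,0,0,0,0,0]]}}

```text
time: 30.12
tool_pos: [0.6891, -0.1292, 0.1551]
orientation: [[-0.998, -0.063, -0.001], [-0.063, 0.998, -0.002], [0.001, -0.002, -1.0]]
force: [-0.7, 0.8, -0.1]
width: 0.0189
```

```bash
python3 w.py pics/w9.png | head -1
python3 - <<'E'
from h import *
im,d,P=cloud("wrist"); q=P.reshape(-1,3)
m=(abs(q[:,0]-.70)<.07)&(q[:,1]<-.085)&(q[:,1]>-.155)&(q[:,2]>.019)&(q[:,2]<.031); s=q[m]; print("block",cv2.minAreaRect((s[:,:2]*1000).astype(np.float32)),len(s),s.mean(0))
for n in("scene",):
    im,d,P=cloud(n); q=P.reshape(-1,3)
    m=(abs(q[:,0]-.70)<.07)&(q[:,1]<-.085)&(q[:,1]>-.155)&(q[:,2]>.02)&(q[:,2]<.03); s=q[m]; print(n,cv2.minAreaRect((s[:,:2]*1000).astype(np.float32)),len(s))
E
```

```text
[ 0.6891 -0.1292  0.1551] [[-0.998, -0.063, -0.001], [-0.063, 0.998, -0.002], [0.001, -0.002, -1.0]] [-0.7  0.8 -0.1] 0.0189
block ((699.9376831054688, -119.27963256835938), (83.78876495361328, 44.98776626586914), 3.987727403640747) 2951 [ 0.68884002 -0.1184859   0.02405714]
scene ((703.13232421875, -117.7004165649414), (85.63721466064453, 46.93181228637695), 5.3447747230529785) 345
```

View pics/w9.png

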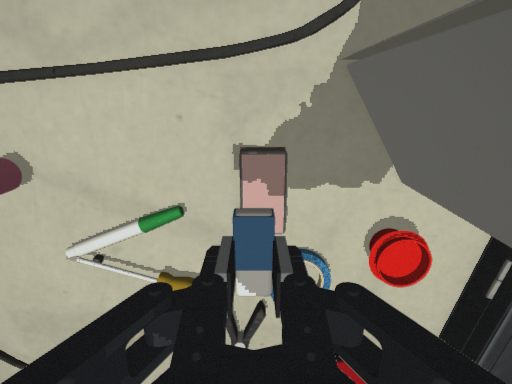

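{"method": "servo_tool", "body": {"commands": [[5,8,6,-20,0,0,0.4],[5,5,3.6,-30,0,0,0],[5,0,0,-25,0,0,0],[5,0,0,-10,0,0,0],[5,0,0,0,0,0,0],[5,0,0,0,0,0,0]]}}

```text
time: 31.02
tool_pos: [0.7027, -0.1179, 0.0649]
orientation: [[-0.998, -0.071, 0.0], [-0.071, 0.997, -0.001], [-0.0, -0.001, -1.0]]
force: [0.5, -0.5, 1.4]
width: 0.0187
```

Run:
```python
from h import *
print(bot.observe()["joints"].round(1))
im,d,P=cloud("wrist"); q=P.reshape(-1,3); z0=bot.observe()["tool_pos"]
b=im.reshape(-1,3).astype(int); m=(b[:,2]-b[:,0]>30)&(np.hypot(q[:,0]-z0[0],q[:,1]-z0[1])<.035)&(abs(q[:,2]-z0[2]-.01)<.02)
s=q[m]; A=np.c_[s[:,:2]-z0[:2],np.ones(len(s))]; print(len(s),np.linalg.lstsq(A,s[:,2]-z0[2],rcond=None)[0].round(4),s.min(0),s.max(0),np.median(s[:,1]))
```

```text
[-14.9  32.4  23.2  80.8  -0.1 -18.9]
2083 [-0.0035  0.0028  0.0082] [ 0.67822999 -0.12929115  0.07149593] [ 0.70876041 -0.10843129  0.07515876] -0.1185213773267225
```

The eraser is level in the grip. Lowering onto the block.

{"method": "servo_tool", "body": {"commands": [[5,-1,-1.5,-15,0,0,0],[5,0,0,-12,0,0,0],[5,0,0,-4,0,0,0],[5,0,0,0,0,0,0],[5,0,0,0,0,0,0]]}}

```text
time: 31.7
tool_pos: [0.7028, -0.1201, 0.0339]
orientation: [[-0.998, -0.07, 0.004], [-0.07, 0.998, -0.002], [-0.003, -0.003, -1.0]]
force: [-0.3, -0.1, 0.3]
width: 0.0186
```

{"method": "servo_tool", "body": {"commands": [[5,-1.5,0.5,-3,0.1,0.2,0],[5,0,0,-1,0,0,0],[5,0,0,0,0,0,0],[5,0,0,0,0,0,0]]}}

```text
time: 32.2
tool_pos: [0.7019, -0.1197, 0.0308]
orientation: [[-0.998, -0.07, 0.002], [-0.07, 0.998, -0.001], [-0.002, -0.001, -1.0]]
force: [0.3, -0.2, 0.2]
width: 0.0192
```

{"method": "servo_tool", "body": {"commands": [[5,0,0,-1.5,0,0,0],[5,0,0,-0.5,0,0,0],[40,0,0,0,0,0,0],[40,0,0,0,0,0,0],[40,0,0,0,0,0,0],[45,0,0,15,0,0,0],[45,0,0,40,0,0,0],[45,0,0,50,0,0,0],[45,-20,-20,50,0,0,0],[45,-40,-40,30,0,0,0],[45,-40,-40,0,0,0,0],[45,0,0,0,0,0,0]]}}

```text
time: 33.7
tool_pos: [0.5998, -0.2207, 0.2259]
orientation: [[-0.997, -0.073, 0.009], [-0.073, 0.997, -0.006], [-0.008, -0.007, -1.0]]
force: [-1.0, 1.2, 0.4]
width: 0.038
```

{"method": "servo_tool", "body": {"commands": [[45,-35,-30,10,0,0,0],[45,-40,-40,0,0,0,0],[45,-40,-40,0,0,0,0],[45,-40,-40,0,0,0,0],[45,-40,-40,0,0,0,0],[45,-30,-30,0,0,0,0],[45,0,0,0,0,0,0]]}}

```text
time: 34.58
tool_pos: [0.3744, -0.4443, 0.2438]
orientation: [[-0.997, -0.08, 0.021], [-0.08, 0.997, -0.013], [-0.02, -0.015, -1.0]]
force: [-0.5, 0.8, -0.3]
width: 0.0385
```

Run:
```python
from h import *
im,d,P=cloud("top"); save("pics/t10.png",im[90:290,200:400],3); q=P.reshape(-1,3)
def sel(x0,x1,y0,y1,z0,z1): return q[(q[:,0]>x0)&(q[:,0]<x1)&(q[:,1]>y0)&(q[:,1]<y1)&(q[:,2]>z0)&(q[:,2]<z1)]
for n,s in (("block",sel(.63,.77,-.155,-.085,.02,.03)),("eraser",sel(.63,.77,-.155,-.085,.033,.045)),):
    print(n,cv2.minAreaRect((s[:,:2]*1000).astype(np.float32)),len(s),s.mean(0).round(4),s[:,2].std().round(4))
def c(n,x,y,r,z0,z1):
    m=(np.hypot(q[:,0]-x,q[:,1]-y)<r)&(q[:,2]>z0)&(q[:,2]<z1); s=q[m]
    C,R=cv2.minEnclosingCircle((s[:,:2]*1000).astype(np.float32)); print(n,np.round(C,1),round(R,1),len(s),s.mean(0).round(4))
c("cup",.4965,-.162,.045,.034,.05);c("tape",.499,-.344,.055,.012,.022);c("tall lid",.499,-.344,.03,.045,.06);c("bottle sh",.498,-.253,.03,.055,.08);c("noz",.498,-.253,.03,.08,.11);c("short",.424,-.162,.03,.045,.057)
```

```text
block ((701.763671875, -120.31095886230469), (84.52508544921875, 44.803184509277344), 4.1564717292785645) 408 [ 0.6994 -0.1203  0.0248] 0.0017
eraser ((702.9672241210938, -121.52749633789062), (20.05861473083496, 47.45136642456055), 89.63256072998047) 149 [ 0.7019 -0.1208  0.0366] 0.0016
cup [ 496.2 -161.9] 27.4 119 [ 0.4972 -0.1635  0.0405]
tape [ 499.7 -344.3] 46.6 657 [ 0.4991 -0.3436  0.0179]
tall lid [ 501.7 -345.2] 16.2 147 [ 0.5009 -0.3446  0.0521]
bottle sh [ 500.3 -254.3] 16.9 101 [ 0.4973 -0.2518  0.0651]
noz [ 500.4 -254.2] 10.2 66 [ 0.4999 -0.2535  0.0867]
short [ 426.4 -162. ] 16.1 158 [ 0.4265 -0.1621  0.052 ]
```

View pics/t10.png

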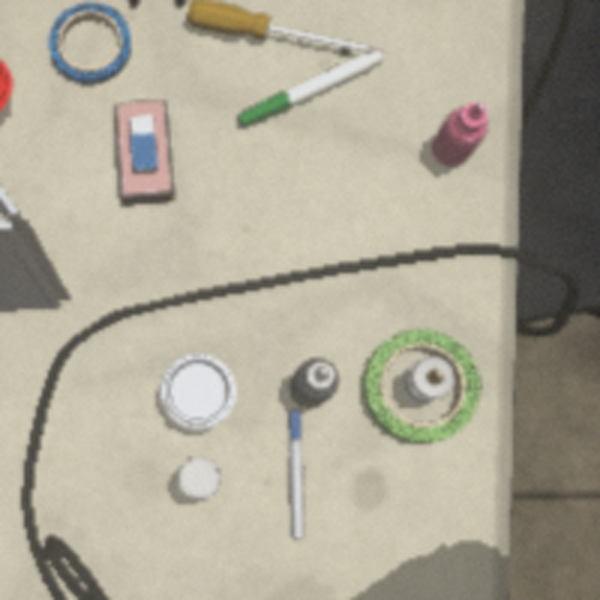

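```bash
python3 -c "
from cell import bot
print(bot.close_job())"
```

```text
the job is handed in; nothing more can be done
None
```

I did all four placements in the order asked and handed the job in at about 35 s. The arm was clear of everything, and the last top-camera check found nothing out of place:

| Item | Result in the last check |
|---|---|
| Tall siphon jar | Upright inside the green tape roll, about 2 mm off the centre of the hole |
| Nozzle bottle | Upright, about 2.5 mm from the midpoint between cup and roll |
| Short lidded jar | Upright, directly in front of the cup; gap about 23 mm against the 25 mm asked |
| Eraser | Flat on the sanding block, about 2 mm off centre; its long axis is within about 5° of the block's |
| Cup and sanding block | Not moved, to within measuring error (about 1 mm) |

- **Camera disagreement:** the top camera reads about 2 mm farther from the robot than the arm and wrist camera do. The short jar's gap comes out between 21 and 24 mm depending on the view, and I left it there.
- **Pen near the bottle:** by the measured positions, the bottle stands about 4 mm from the end of a pen on the table, and the two don't touch.

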